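# Fit a bottle-guide change plate on its locating pin and lock it

## Robot

A 6-joint arm with a two-finger parallel gripper is mounted at the origin on the work surface. World frame = base frame: x ahead of the robot, y to its left, z up, the work surface at z = 0. Lengths are in mm, angles in rad, forces in N, time in s.
With the tool pointing down it reaches from about 275 to 750 mm from the base axis. Payload 10.2 kg.
Tool frame: the origin (TCP) lies at the very end of the fingers, on their centre line; the grasp point (between the pads) lies 19 mm behind it; z points along the fingers, y is the direction in which the jaws open and shut (so a half turn about z gives the same grasp; the last joint's range is limited). The gripper opens to 85 mm and grips with 20 to 120 N. Pads are 22 mm wide; open, the fingers measure 114 mm over their backs; the gripper's body (76 mm by 85 mm) begins 54 mm behind the grasp point. The pads swing forward as they close: fully open they stand 13 mm farther back than shut.
Start: joints at [-1.535, 0.313, 1.498, -0, 1.331, -0.223], TCP at [134.345, -507.526, 231.294] pointing down, gripper open.
Joint ranges: [-2.94, 2.94], [-0.97, 2.17], [0.19, 2.56], [-1.23, 4.37], [0.02, 3.11], [-2.88, 2.88]. Speed limits (rad/s): [2.39, 2.39, 3.01, 3.14, 3.14, 3.14].

## Interface

Orientations are given as a unit quaternion [w, x, y, z].
In Python, from rig import sensors, imaging, ctrl gives the robot as it stands.
- The arm moves only by the shell command python3 -m creep 'ROWS' [FORCE]. ROWS is JSON, a list of rows, each an object with "grip": the finger opening in mm, from 0 to 85.4; "linear": the shift along the tool's x, y, z in mm, a list of three; "rot": the turn, a rotation vector about the tool's x, y, z in rad, a list of three. A call has 1 to 12 rows; each row shifts and turns the commanded pose from where the row before left it, along the tool's axes as they then stand; what a row does not reach is not made up. A row lasts 1/12 s, in which the tool goes at most 41.7 mm and 7.16 degrees, less where a joint would pass 70% of its speed; a pose out of reach is approached as far as the arm can. A call with a gripper value outside its range is refused whole. The fingers move at their own pace and stop on an object; FORCE is the grip in N (left out, the last holds). Time passes only in rows, so rows that do not move let the fingers close. It gives the time, the measured TCP pose, the force and the opening at its end, in the units of the state.
- sensors.sense(): the state, without advancing time (a new reading comes with each control period).
- imaging.capture(name): name is "scene" or "top" or "wrist"; returns (picture, depth): 400x640x3 uint8, red, green, blue; 400x640 float32, mm along the optical axis (not along the pixel's ray), 0 where there is no reading.
- imaging.camera_params(name): a dict with "intrinsics" (3x3 intrinsics, pixels), "k1" (the pictures are not rectified: a ray, as slopes to the right and down, at radius r is drawn at 1 + k1 r^2 times it, then the intrinsics apply), "R" (3x3) and "t" (3): a world point X has camera coordinates R X + t. Camera axes: x right, y down, z forward; pixel columns grow to the right and rows downward; lengths in mm; the calibration is good to about 2 mm. A picture is of the moment at which its call begins: read the wrist's pose just before it. camera_params takes no time and is no camera call; for the wrist camera it gives the pose at the moment of the call.
- ctrl.finish_job(): hands the job in, once; it reports no verdict.
The state is a dict: "time_s": time; "joints": joint angles; "dq": joint speeds; "tau": joint torques, N m; "eef_pos": TCP position; "ee_rot": TCP orientation; "force": force on the tool from outside, world axes, zero at the start; "wrist_torque": the same for the moment, N m; "grip_width": opening from 0.0 (shut) to 1.0 (fully open).
Only numpy, scipy, OpenCV 4.12 (cv2) and the standard library are available. Lean on these libraries where they do the work, as an engineer would, in place of code of your own. Each camera call takes 0.05 s, during which the arm holds its last target.

## Task

Fit the blue bottle-guide plate to the machine's aluminium mount: back edge along the ledge, and the plate slid gently along until its hole drops over the locating pin and it lies flat on the bed. Then swing the retainer arm all the way over the seated plate, let go, and leave the other things on the deck as they are; never force the plate against the mount, drop it on or ram it down.

Things in the scene. Friction and masses are not known exactly. Their poses are not given: they have to be found in the camera images.
- plate: Blue plastic guide plate, loose, 0.18 to 0.29 kg, 130 (own x) by 150 (own y) by 8 mm, lying flat, white star knob up. Origin: underside, below the knob, centre of the 130 by 150 outline. +x points to the straight back edge (65 mm from the origin), -x to the scalloped front. One round through hole, 15.5 mm diameter. The green plate is another part, not wanted.
- plate_knob (a point): Middle of the grip of the round white star knob on the blue plate, 36 mm above the plate's underside and 28 mm above its top face. The knob is 36 mm in diameter and 26 mm tall (from 22 to 48 mm above the underside) on a 22 mm steel stem; plate-fixed, axis z.
- plate_hole (a point): Centre of the plate's hole at the underside: at x = +30, y = -45 mm in the plate's frame, so 35 mm in front of the back edge.
- mount: Fixed cast aluminium mount on the deck, may stand turned. Origin: underside, centre. Flat bed, top face 30 mm up, spans x -55 to +45 and y -140 to +140 mm. Back ledge: upright wall along y, its face at x = +45 mm, top 50 mm up (20 mm above the bed). A plate with its back edge on the ledge has its hole in line with the pin. Seated, its underside is 30 mm up; riding on the pin, up to 6 mm higher.
- mount_slot (a point): Middle of the pin's slot at bed height: x +10, y -45, z 30 mm in the mount's frame. The fixed steel pin, 12 mm diameter, bevelled tip, stands 6 mm above the bed, clamped in the slot anywhere up to 14 mm along the mount's y to either side of this point; where is not reported: look, or feel for it. Seated and square, the plate's origin is at mount x -20, y between -14 and +14 mm.
- clamp_pivot (a point): Pivot of the retainer arm, vertical axis, at x = -10, y = +125 mm in the mount's frame, on the arm's top face (47.5 mm above the deck).
- clamp_handle (a point): Middle of the grip of the upright black round handle on the retainer arm: 20 mm diameter, from 47.5 to 89.5 mm above the deck (this point 73.5), 50 mm from the pivot. The flat arm is 18 mm wide, 8 mm thick, reaches 89 mm from the pivot, underside 39.5 mm above the deck: it passes 1.5 mm above a seated plate and strikes one that is not down.
- clamp (a joint): Angle of the retainer arm about its vertical pivot, rad. 0: arm along the mount's -x, clear of the plate; grows anticlockwise seen from above; 1.57 (end stop): arm along the mount's -y, over the plate. Starts between -0.25 and 0.25, stays where it is left; about 1 to 2 N at the handle moves it.
- spare_plate: Green guide plate for a bigger bottle, 130 by 150 by 8 mm with the same white knob (top 48 mm), loose on the deck. Same frame as the blue plate. Leave it.
- bottle_a: Amber glass bottle, 60 mm diameter, 160 mm tall, upright. Origin: centre of the underside. Leave it.
- bottle_b: Amber glass bottle with a paper band, 60 mm diameter, 160 mm tall, upright. Origin: centre of the underside. Leave it.
- wrench: Steel wrench lying flat, 170 mm long along its x. Leave it.
- spare_knob: Spare white knob, 38 mm diameter, 33 mm tall. Origin: centre of the underside. Leave it.
- tray: Grey open parts tray, 100 by 150 by 35 mm. Origin: centre of the underside. Leave it.
Not all that is in view belongs to the job. Of the things shaped like the plate, the blue one is meant.

How it is judged:
By the outcome, as a careful person would: the job done as asked, in the order asked, and still so for the second after the job is handed in, with the robot touching nothing.
It also fails if it takes over 61 s, if anything falls off the work surface, if the arm or the gripper's body presses on something with over 40 N, if the wrist force passes 120 N, or if a joint passes its speed limit or range.

## Working session

There is one attempt and no reset: what is moved stays moved. The work goes in short steps, Python scripts to look and compute and a shell command to move; the robot and the scene stay as the last step left them, time stands still between calls to the robot, and variables do not carry over. Pictures are saved under pics/ and viewed, and the job is handed in when it is done.

```bash
ls; mkdir -p pics; python3 - <<'E'
from rig import sensors, imaging
import cv2,json
s=sensors.sense();print(s)
for n in("scene","top","wrist"):
    p=imaging.camera_params(n);print(n,p)
    im,d=imaging.capture(n);cv2.imwrite(f"pics/{n}0.png",im[:,:,::-1])
    import numpy as np;np.save(f"{n}0_d.npy",d)
E
```

```text
pics
{'time_s': 0.0, 'joints': array([-1.53542735e+00,  3.13469110e-01,  1.49843365e+00,  3.73131730e-05,
        1.33098842e+00, -2.23393047e-01]), 'dq': array([ 0.00104675, -0.00147195, -0.00058072, -0.00076719, -0.00246228,
       -0.00082614]), 'tau': array([-1.36265626e-04, -4.12269866e+01, -2.59742403e+01, -2.21415885e-04,
        4.21945922e-03, -4.29869985e-06]), 'eef_pos': array([ 134.33096423, -507.26477544,  230.72658569]), 'ee_rot': array([-6.44697129e-04,  9.91642310e-01,  1.29015922e-01,  7.89886729e-05]), 'force': array([ 0.66911169,  0.12597719, -0.41095367]), 'wrist_torque': array([-0.03444064,  0.02766131, -0.0056247 ]), 'grip_width': 0.9958333542424019}
scene {'intrinsics': array([[424.95200984,   0.        , 315.9949619 ],
       [  0.        , 424.95200984, 202.92371276],
       [  0.        ,   0.        ,   1.        ]]), 'k1': 0.021089984080602777, 'R': array([[-1.93311613e-04,  9.99777792e-01,  2.10791239e-02],
       [ 5.79780712e-01,  1.72867453e-02, -8.14589157e-01],
       [-8.14772538e-01,  1.20637999e-02, -5.79655222e-01]]), 't': array([ 126.93031192, -
[... 156 characters left out ...]
   [  0.        ,   0.        ,   1.        ]]), 'k1': -0.11091541365038336, 'R': array([[ 0.08434297, -0.99643086,  0.00343549],
       [-0.97346933, -0.08313439, -0.21318098],
       [ 0.21270571,  0.01463597, -0.97700669]]), 't': array([-163.71275798,  499.80055703, 1334.76618636])}
wrist {'intrinsics': array([[307.21083733,   0.        , 323.18781354],
       [  0.        , 307.21083733, 202.89670665],
       [  0.        ,   0.        ,   1.        ]]), 'k1': -0.02765196484544413, 'R': array([[ 0.25525688, -0.96687264, -0.00110323],
       [-0.93304089, -0.24662409,  0.26193749],
       [-0.25353227, -0.06583199, -0.96508421]]), 't': array([-523.01364068,  -32.51724408,  378.04293498])}
```

View pics/scene0.png

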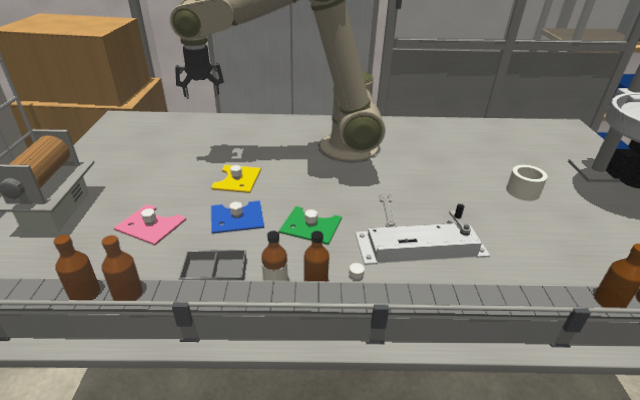

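View pics/top0.png

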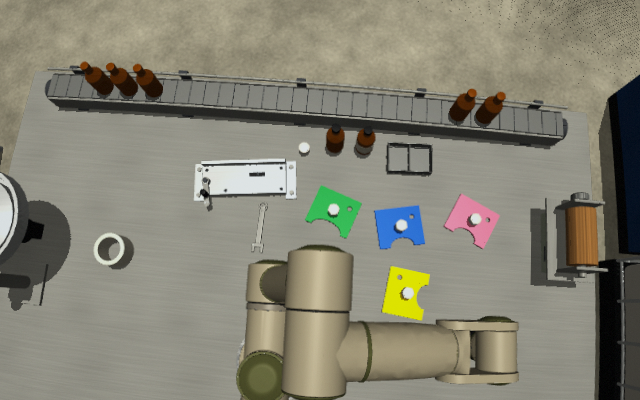

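View pics/wrist0.png

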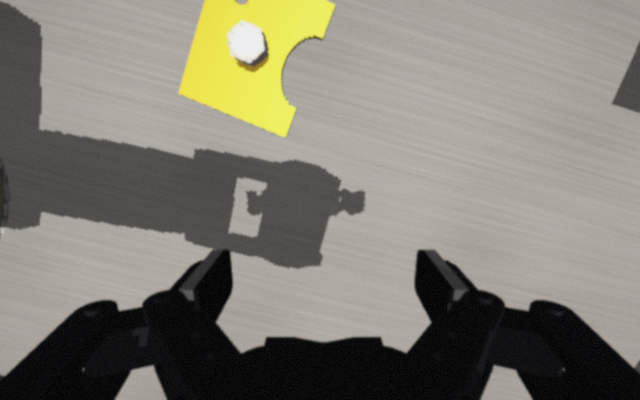

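The top view shows four plates that could be meant: green (333,210), blue (400,226), pink (475,219) and yellow (407,293). The blue one at (400,226) fits the description. The mount is at (245,178) and the retainer handle at about (205,182). I'll enlarge both and measure.

```bash
cat > h.py <<'E'
import numpy as np,cv2
from rig import sensors,imaging
def ray(P,uv):
    K=np.asarray(P["intrinsics"]);k=P["k1"]
    d=np.array([(uv[0]-K[0,2])/K[0,0],(uv[1]-K[1,2])/K[1,1]])
    s=d.copy()
    for _ in range(30): s=d/(1+k*(s@s))
    R=np.asarray(P["R"]);return -R.T@P["t"],R.T@np.array([s[0],s[1],1])
def plane(P,uv,z):
    o,d=ray(P,uv);return o+d*(z-o[2])/d[2]
def pt(P,uv,depth):
    o,d=ray(P,uv);return o+d*depth
def proj(P,X):
    K=np.asarray(P["intrinsics"]);c=np.asarray(P["R"])@X+P["t"];s=c[:2]/c[2]
    s=s*(1+P["k1"]*(s@s));return K[:2,:2]@s+K[:2,2]
def world(P,d):
    # all pixels -> points
    K=np.asarray(P["intrinsics"]);h,w=d.shape
    u,v=np.meshgrid(np.arange(w),np.arange(h))
    a=np.stack([(u-K[0,2])/K[0,0],(v-K[1,2])/K[1,1]],-1);s=a.copy()
    for _ in range(30): s=a/(1+P["k1"]*(s**2).sum(-1,keepdims=True))
    c=np.concatenate([s,np.ones((h,w,1))],-1)*d[...,None]
    return (c-P["t"])@np.asarray(P["R"])
E
python3 - <<'E'
from h import *
im=cv2.imread("pics/top0.png");d=np.load("top0_d.npy");P=imaging.camera_params("top")
cv2.imwrite("pics/c1.png",cv2.resize(im[140:270,185:435],None,fx=3.2,fy=3.2,interpolation=cv2.INTER_CUBIC))
hsv=cv2.cvtColor(im,cv2.COLOR_BGR2HSV)
m=cv2.inRange(hsv,(100,120,60),(125,255,255));m[:,450:]=0
W=world(P,d)
c=max(cv2.findContours(m,0,2)[0],key=cv2.contourArea)
ap=cv2.approxPolyDP(c,4,True)[:,0];print("blue")
for q in ap: print(q,plane(P,q,8).round(1))
print(cv2.minAreaRect(np.array([plane(P,q,8)[:2] for q in c[:,0]],np.float32)), np.median(W[m>0],0))
x=W[...,2]
k=np.zeros_like(m);k[215:240,390:412]=1
wm=cv2.inRange(hsv,(0,0,170),(180,60,255))&k*255
mm=cv2.moments(wm,True);uv=(mm['m10']/mm['m00'],mm['m01']/mm['m00']);print("knob",uv,plane(P,uv,45),np.median(W[wm>0],0))
# mount
mm=(x>20)&(x<40);mm[:155]=0;mm[205:]=0;mm[:,300:]=0;mm[:,190]=0
q=W[mm][:,:2].astype(np.float32);print(cv2.minAreaRect(q),len(q),np.median(x[mm]))
E
```

```text
blue
[418 206] [ 538.  -425.8    8. ]
[374 211] [ 508.6 -279.9    8. ]
[380 248] [ 387.4 -307.1    8. ]
[402 236] [ 432.8 -377.1    8. ]
[424 243] [ 415.6 -450.8    8. ]
((463.06512451171875, -366.1219787597656), (129.86294555664062, 150.62051391601562), 11.648724555969238) [ 467.63173003 -356.35979238    7.80885627]
knob (401.24175824175825, 224.57142857142858) [ 463.89169224 -366.58800835   45.        ] [ 464.34783495 -366.3188306    46.69270247]
((573.6930541992188, 160.57479858398438), (116.81529998779297, 281.8652038574219), 8.245538711547852) 2446 29.487508918991136
```

View pics/c1.png

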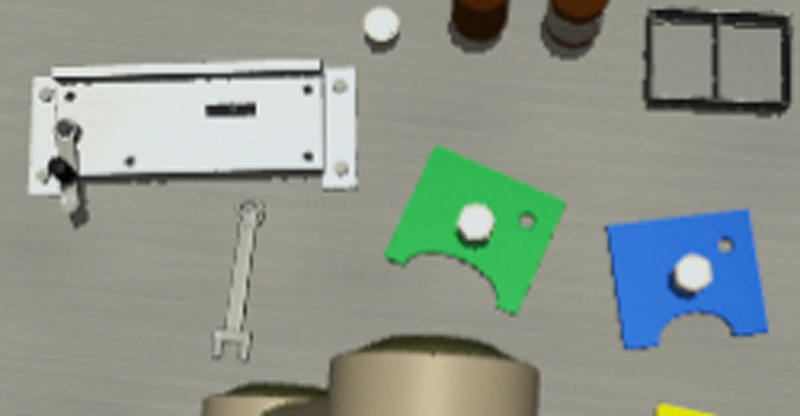

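Blue plate confirmed: outline 129.9 x 150.6 mm, knob within 1 mm of the outline centre, hole on the right (-y) side. Next I'll get a better mount pose and the camera-to-tool offset.

```bash
python3 - <<'E'
from h import *
from scipy.spatial.transform import Rotation as Ro
s=sensors.sense();P=imaging.camera_params("wrist")
C=-np.asarray(P["R"]).T@P["t"];q=s["ee_rot"];T=Ro.from_quat([q[1],q[2],q[3],q[0]])
print("cam in tool",T.inv().apply(C-s["eef_pos"]),"axis in tool",T.inv().apply(P["R"][2]))
P=imaging.camera_params("top");d=np.load("top0_d.npy");W=world(P,d);z=W[...,2]
for a,b in((24,36),(44,56)):
    m=((z>a)&(z<b)).astype(np.uint8);m[:150]=0;m[205:]=0;m[:,300:]=0;m[:,:190]=0
    if a==24: m[:, :190]=0
    m=cv2.morphologyEx(m,cv2.MORPH_OPEN,np.ones((3,3))) if a==24 else m
    p=W[m>0][:,:2].astype(np.float32);print(cv2.minAreaRect(p),len(p),cv2.fitLine(p,2,0,.01,.01).ravel())
im=cv2.imread("pics/top0.png");print(proj(P,np.array([573,160,30.])))
# clamp handle
m=(z>75)&(z<100);m[:160]=0;m[215:]=0;m[:,250:]=0;m[:,190:]=m[:,190:]&1;m[:,:190]=0
print("handle",m.sum(),np.median(W[m],0))
E
```

```text
cam in tool [  67.28131513   -1.46689451 -141.97814237] axis in tool [-2.62173074e-01 -1.47009038e-04  9.65020859e-01]
((575.9761352539062, 160.82090759277344), (103.45282745361328, 277.7837219238281), 6.257092475891113) 2154 [ 8.1082836e-02 -9.9670738e-01  5.7782751e+02  1.5362633e+02]
((568.4774169921875, 159.16078186035156), (148.2999725341797, 277.8381042480469), 8.756393432617188) 427 [ 4.2207193e-01 -9.0656233e-01  6.0290631e+02  1.9461061e+02]
[243.62253494 179.68757614]
handle 37 [505.84393315 272.01249287  88.35947211]
```

```bash
python3 -m creep '[{"grip":85,"linear":[28,-26,0],"rot":[0,0,0]},{"grip":85,"linear":[28,-26,0],"rot":[0,0,0]},{"grip":85,"linear":[28,-26,0],"rot":[0,0,0]},{"grip":85,"linear":[28,-26,0],"rot":[0,0,0]},{"grip":85,"linear":[28,-26,0],"rot":[0,0,0]},{"grip":85,"linear":[28,-26,0],"rot":[0,0,0]},{"grip":85,"linear":[28,-26,0],"rot":[0,0,0]},{"grip":85,"linear":[28,-26,0],"rot":[0,0,0]},{"grip":85,"linear":[28,-26,0],"rot":[0,0,0]},{"grip":85,"linear":[28,-26,0],"rot":[0,0,0]},{"grip":85,"linear":[28,-26,0],"rot":[0,0,0]},{"grip":85,"linear":[28,-26,0],"rot":[0,0,0]}]' 60
python3 -m creep '[{"grip":85,"linear":[28,-26,10],"rot":[0,0,0]},{"grip":85,"linear":[28,-26,10],"rot":[0,0,0]},{"grip":85,"linear":[28,-26,10],"rot":[0,0,0]},{"grip":85,"linear":[28,-26,10],"rot":[0,0,0]},{"grip":85,"linear":[28,-26,10],"rot":[0,0,0]},{"grip":85,"linear":[28,-26,10],"rot":[0,0,0]},{"grip":85,"linear":[28,-26,10],"rot":[0,0,0]},{"grip":85,"linear":[28,-26,0],"rot":[0,0,0.07]},{"grip":85,"linear":[0,0,0],"rot":[0,0,0.07]},{"grip":85,"linear":[0,0,0],"rot":[0,0,0]}]'
```

```text
time_s: 1.15
eef_pos: [379.8, -118.1, 231.4]
ee_rot: [0.0, 0.992, 0.129, 0.0]
force: [0.5, -1.5, -0.3]
grip_width: 0.995
time_s: 1.98
eef_pos: [542.6, 139.9, 160.3]
ee_rot: [-0.0, 0.998, 0.059, -0.001]
force: [-0.5, -0.5, 0.8]
grip_width: 0.998
```

```bash
python3 - <<'E'
from h import *
import pickle
P=imaging.camera_params("wrist");im,d=imaging.capture("wrist");im=im[:,:,::-1].copy()
cv2.imwrite("pics/w1.png",im);np.save("w1_d.npy",d);pickle.dump(P,open("w1_P.pkl","wb"))
E
```

```text
(no output)
```

View pics/w1.png

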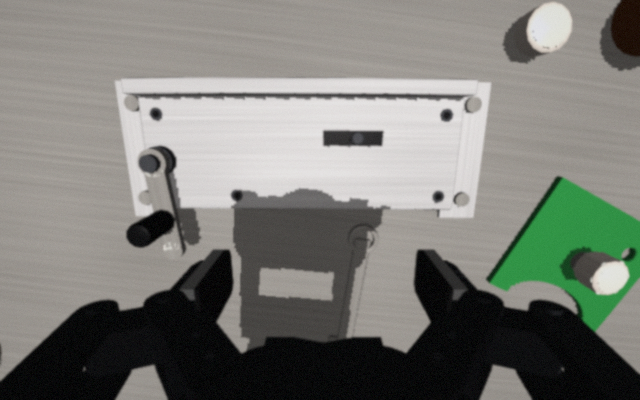

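The wrist view shows the slot at (323–383, 131–146), with the pin at about (358,139), right of the slot's middle. It also shows the bed corners, the pivot at (154,160) and the handle top at about (138,234). I'll enlarge the slot and measure.

```bash
python3 - <<'E'
from h import *
import pickle
P=pickle.load(open("w1_P.pkl","rb"));im=cv2.imread("pics/w1.png");d=np.load("w1_d.npy");W=world(P,d);z=W[...,2]
cv2.imwrite("pics/c2.png",cv2.resize(im[70:180,290:400],None,fx=5,fy=5,interpolation=cv2.INTER_CUBIC))
g=cv2.cvtColor(im,cv2.COLOR_BGR2GRAY)
sub=(g[120:160,310:395]<110).astype(np.uint8)
n,l,st,c=cv2.connectedComponentsWithStats(sub);k=1+np.argmax(st[1:,4]);print(st[k],c[k]+[310,120])
r=cv2.minAreaRect(np.argwhere(l==k)[:,::-1].astype(np.float32)+np.float32([310,120]));b=cv2.boxPoints(r)
Q=np.array([plane(P,q,30) for q in b]);print("slot rect",r,Q.round(1),"\nctr",Q.mean(0))
# ledge face from depth: bed/ledge
m=(z>45)&(z<53);m[:60]=0;m[110:]=0;m[:,:100]=0;m[:,500:]=0
p=W[m][:,:2].astype(np.float32);print("ledge",len(p),np.median(z[m]),cv2.minAreaRect(p))
m=((z>25)&(z<35));m[:85]=0;m[215:]=0;m[:,:90]=0;m[:,500:]=0
m=cv2.morphologyEx(m.astype(np.uint8),cv2.MORPH_OPEN,np.ones((5,5)))
p=W[m>0][:,:2].astype(np.float32);print("bed",len(p),np.median(z[m>0]),cv2.minAreaRect(p))
# deck/bed edge per-column in gray: ledge bottom line is dark
pts=[]
for u in range(170,460,6):
    col=g[88:104,u].astype(float);pts.append((u,88+int(np.argmin(col))))
pw=np.array([plane(P,q,31)[:2] for q in pts],np.float32)
f=cv2.fitLine(pw,cv2.DIST_HUBER,0,.01,.01).ravel();print("ledge-foot line",f,np.degrees(np.arctan2(-f[0],f[1])) )
m=(z>84)&(z<93);print("handle top",m[:, :250].sum(),np.median(W[:, :250][m[:,:250]],0))
print("pin z",z[133:146,350:368].max(), plane(P,(358,139),36))
print("pivot",plane(P,(154,160),47.5))
E
```

```text
[ 14  11  59  15 827] [352.65054414 137.60580411]
slot rect ((353.0, 138.0), (14.0, 58.0), 90.0) [[599.5 147.6  30. ]
 [605.5  97.8  30. ]
 [593.7  95.8  30. ]
 [587.6 146.2  30. ]] 
ctr [596.55393624 121.81815615  30.        ]
ledge 5851 49.281308166462594 ((632.37646484375, 171.80313110351562), (12.612842559814453, 279.5946350097656), 6.538435459136963)
bed 33703 29.351171360055282 ((577.0037231445312, 165.0714111328125), (100.24324035644531, 279.78802490234375), 6.481062889099121)
ledge-foot line [ 1.1399121e-01 -9.9348176e-01  6.2697571e+02  1.6700342e+02] -173.45456
handle top 538 [510.05103496 276.679897    88.40575707]
pin z 302.22022437399994 [596.53005788 118.10033428  36.        ]
pivot [560.36284781 285.96157775  47.5       ]
```

View pics/c2.png

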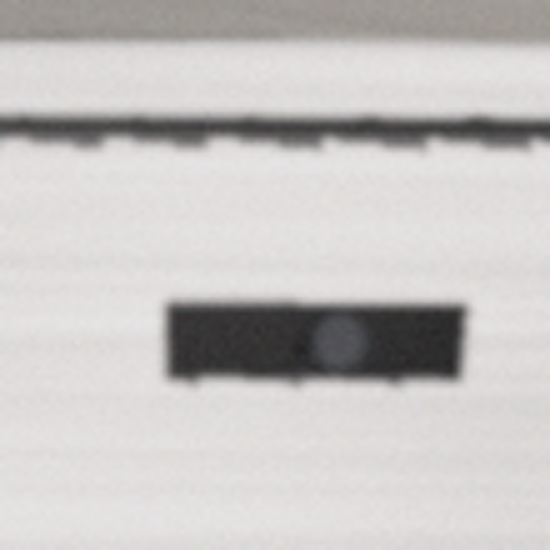

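Measurements agree: bed 100.2 x 279.8 mm at 29.4 mm height, ledge top at 49.3 mm, mount yaw 6.5°, mount origin about (582.0,165.6). The slot centre is predicted at (597.0,122.1) and measured at (596.6,121.8). The pin is about 3.7 mm toward -y from the slot's middle. Now over to the blue plate.

```bash
python3 -m creep '[{"grip":85,"linear":[-11,38,0],"rot":[0,0,0]},{"grip":85,"linear":[-11,38,0],"rot":[0,0,0]},{"grip":85,"linear":[-11,38,0],"rot":[0,0,0]},{"grip":85,"linear":[-11,38,0],"rot":[0,0,0]},{"grip":85,"linear":[-11,38,0],"rot":[0,0,0]},{"grip":85,"linear":[-11,38,0],"rot":[0,0,0]},{"grip":85,"linear":[-11,38,0],"rot":[0,0,0]},{"grip":85,"linear":[-11,38,0],"rot":[0,0,0]},{"grip":85,"linear":[-11,38,0],"rot":[0,0,0]},{"grip":85,"linear":[-11,38,0],"rot":[0,0,0]},{"grip":85,"linear":[-11,38,0],"rot":[0,0,0]},{"grip":85,"linear":[-11,38,0],"rot":[0,0,0]}]' 60
python3 -m creep '[{"grip":85,"linear":[-7,37,0],"rot":[0,0,0]},{"grip":85,"linear":[0,0,0],"rot":[0,0,-0.08]},{"grip":85,"linear":[0,0,0],"rot":[0,0,0]}]'
python3 - <<'E'
from h import *
import pickle
P=imaging.camera_params("wrist");s=sensors.sense();im,d=imaging.capture("wrist");im=im[:,:,::-1].copy()
cv2.imwrite("pics/w2.png",im)
W=world(P,d);hsv=cv2.cvtColor(im,cv2.COLOR_BGR2HSV)
m=cv2.inRange(hsv,(100,120,40),(125,255,255))
c=max(cv2.findContours(m,0,2)[0],key=cv2.contourArea)
for q in cv2.approxPolyDP(c,5,True)[:,0]: print(q,plane(P,q,8).round(1))
print(cv2.minAreaRect(np.array([plane(P,q,8)[:2] for q in c[:,0]],np.float32)))
z=W[...,2];k=(z>44)&(z<51);k[:,:230]=0;k[:,420:]=0;k[260:]=0
print("knob top",k.sum(),np.median(W[k],0),W[k].min(0),W[k].max(0));print(s["eef_pos"],s["joints"])
E
```

```text
time_s: 3.03
eef_pos: [463.7, -332.4, 161.7]
ee_rot: [0.0, 0.998, 0.06, 0.0]
force: [0.5, -0.3, 0.2]
grip_width: 0.995
time_s: 3.28
eef_pos: [461.3, -369.6, 161.1]
ee_rot: [-0.0, 0.995, 0.1, -0.0]
force: [-0.5, 0.4, -0.1]
grip_width: 1.001
[239 120] [ 511.1 -277.9    8. ]
[249 246] [ 387.6 -304.3    8. ]
[281 246] [ 394.2 -336.8    8. ]
[292 227] [ 417.  -344.5    8. ]
[311 219] [ 429.2 -361.8    8. ]
[340 222] [ 431.9 -391.2    8. ]
[359 246] [ 410.2 -416.     8. ]
[391 245] [ 417.8 -448.3    8. ]
[398 118] [ 542.  -422.5    8. ]
((464.7662048339844, -363.28704833984375), (128.03350830078125, 149.13160705566406), 11.41403865814209)
knob top 1266 [ 465.72982471 -363.34049362   46.85548815] [ 446.81812694 -381.17573008   44.01358665] [ 483.0020719  -346.08026062   49.20646216]
[ 461.2572973  -369.57068082  161.08035569] [-8.73513307e-01  5.16202995e-01  1.38714856e+00 -8.29206636e-05
  1.23872247e+00  4.97752235e-01]
```

View pics/w2.png

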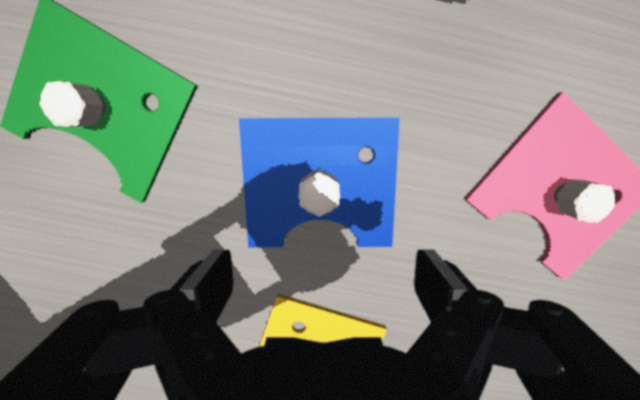

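Only blue is centred under the gripper, at (320,190), with green left and pink right. The fingers' midline sits at u=323, which suggests the wrist calibration is off by about 1.5 mm in tool y. The corrected knob position is (465.2,-364.8), midway between the two cameras' values. I'll descend.

```bash
python3 -m creep '[{"grip":85,"linear":[5,-4,20],"rot":[0,0,0]},{"grip":85,"linear":[0,0,35],"rot":[0,0,0]},{"grip":85,"linear":[0,0,35],"rot":[0,0,0]},{"grip":85,"linear":[0,0,30],"rot":[0,0,0]},{"grip":85,"linear":[0,0,15],"rot":[0,0,0]},{"grip":85,"linear":[0,0,8],"rot":[0,0,0]},{"grip":85,"linear":[0,0,0],"rot":[0,0,0]}]' 60
python3 -m creep '[{"grip":50,"linear":[0,0,0],"rot":[0,0,0]},{"grip":38,"linear":[0,0,0],"rot":[0,0,0]},{"grip":30,"linear":[0,0,0],"rot":[0,0,0]},{"grip":30,"linear":[0,0,0],"rot":[0,0,0]},{"grip":30,"linear":[0,0,0],"rot":[0,0,0]},{"grip":30,"linear":[0,0,0],"rot":[0,0,0]},{"grip":30,"linear":[0,0,0],"rot":[0,0,0]}]' 60
```

```text
time_s: 3.92
eef_pos: [466.6, -361.4, 17.3]
ee_rot: [-0.001, 0.995, 0.099, -0.001]
force: [0.4, -0.6, -0.1]
grip_width: 0.995
time_s: 4.5
eef_pos: [467.6, -363.1, 19.7]
ee_rot: [0.001, 0.995, 0.099, 0.001]
force: [-0.9, 1.2, 6.8]
grip_width: 0.398
```

```bash
python3 -m creep '[{"grip":20,"linear":[0,0,-5],"rot":[0,0,0]},{"grip":20,"linear":[0,0,-15],"rot":[0,0,0]},{"grip":20,"linear":[0,0,-30],"rot":[0,0,0]},{"grip":20,"linear":[0,0,-40],"rot":[0,0,0]},{"grip":20,"linear":[0,0,-30],"rot":[0,0,0]},{"grip":20,"linear":[0,0,0],"rot":[0,0,0]},{"grip":20,"linear":[0,0,0],"rot":[0,0,0]}]' 80
python3 - <<'E'
from h import *
from scipy.spatial.transform import Rotation as Ro
P=imaging.camera_params("wrist");s=sensors.sense();im,d=imaging.capture("wrist");im=im[:,:,::-1].copy()
cv2.imwrite("pics/w3.png",im)
W=world(P,d);hsv=cv2.cvtColor(im,cv2.COLOR_BGR2HSV)
m=cv2.inRange(hsv,(100,120,40),(125,255,255))
q=s["ee_rot"];T=Ro.from_quat([q[1],q[2],q[3],q[0]])
V=T.inv().apply(W[m>0]-s["eef_pos"]);print("plate top in tool",np.median(V,0))
A=np.c_[V[:,:2],np.ones(len(V))];print("tilt fit z=ax+by+c",np.linalg.lstsq(A,V[:,2],rcond=None)[0])
c=max(cv2.findContours(m,0,2)[0],key=cv2.contourArea)
zt=s["eef_pos"][2]-np.median(V[:,2]);print(zt)
for p in cv2.approxPolyDP(c,5,True)[:,0]: print(p,T.inv().apply(plane(P,p,zt)-s["eef_pos"]).round(1))
print(s["eef_pos"],s["force"],s["grip_width"],s["wrist_torque"])
E
```

```text
time_s: 5.08
eef_pos: [467.4, -362.9, 139.7]
ee_rot: [0.001, 0.995, 0.099, 0.001]
force: [-0.1, 0.4, -2.9]
grip_width: 0.395
plate top in tool [29.97982763 -2.67765309 12.60282767]
tilt fit z=ax+by+c [-3.88026494e-02  1.66206703e-03  1.28423860e+01]
127.07820688186084
[172 133] [ 61.1 -76.3  12.5]
[191 282] [-20.9 -76.2  12.4]
[209 281] [-20.3 -65.9  12.4]
[215 290] [-26.  -63.   12.4]
[234 287] [-24.  -52.   12.4]
[276 238] [  5.6 -27.   12.5]
[290 245] [  1.6 -19.6  12.6]
[320 228] [11.3 -3.3 12.6]
[356 245] [ 1.5 16.2 12.6]
[372 239] [ 5.  24.8 12.7]
[413 287] [-24.2  49.3  12.7]
[431 291] [-26.9  59.8  12.7]
[439 281] [-20.5  63.7  12.7]
[455 282] [-21.2  72.9  12.8]
[473 132] [61.5 72.7 12.9]
[ 467.40851885 -362.90169775  139.68103455] [-0.06490497  0.36761305 -2.88274679] 0.39482046702622736 [-0.04297744  0.01665585 -0.02894541]
```

View pics/w3.png

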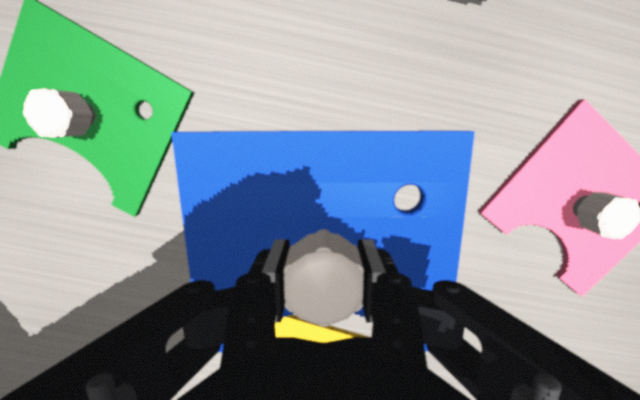

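The plate is held: it's in the jaws with the hole visible at (407,198), the back edge is level in the image, and the weight reads 2.9 N. I'll check whether the fitted 2° tilt is a camera bias, using the deck in the first wrist view.

```bash
python3 - <<'E'
from h import *
import pickle
P=pickle.load(open("w1_P.pkl","rb"));W=world(P,np.load("w1_d.npy"))
for nm,m in(("bed",(W[...,2]>25)&(W[...,2]<34)),("deck",(W[...,2]>-8)&(W[...,2]<8))):
    V=W[m];A=np.c_[V[:,:2]-V[:,:2].mean(0),np.ones(len(V))];print(nm,np.linalg.lstsq(A,V[:,2],rcond=None)[0],len(V))
E
```

```text
bed [ 7.24913410e-03 -7.35917748e-04  2.94564636e+01] 36069
deck [-0.00252437 -0.00354493  0.08627261] 152763
```

The tilt is real: the back edge is about 2° high. I'll level it with a small turn about tool y at the mount, then look. Carrying it over at about 120 mm underside height.

```bash
python3 -m creep '[{"grip":20,"linear":[0,0,0],"rot":[0,0,0.085]},{"grip":20,"linear":[6,-20,0],"rot":[0,0,0]},{"grip":20,"linear":[11,-35,0],"rot":[0,0,0]},{"grip":20,"linear":[11,-36,0],"rot":[0,0,0]},{"grip":20,"linear":[11,-36,0],"rot":[0,0,0]},{"grip":20,"linear":[11,-36,0],"rot":[0,0,0]},{"grip":20,"linear":[11,-36,0],"rot":[0,0,0]},{"grip":20,"linear":[11,-36,0],"rot":[0,0,0]},{"grip":20,"linear":[11,-36,0],"rot":[0,0,0]},{"grip":20,"linear":[11,-36,0],"rot":[0,0,0]},{"grip":20,"linear":[11,-36,0],"rot":[0,0,0]},{"grip":20,"linear":[11,-36,0],"rot":[0,0,0]}]' 80
python3 -m creep '[{"grip":20,"linear":[11,-36,0],"rot":[0,0,0]},{"grip":20,"linear":[11,-36,0],"rot":[0,0,0]},{"grip":20,"linear":[11,-36,0],"rot":[0,0,0]},{"grip":20,"linear":[5,-20,0],"rot":[0,0,0]},{"grip":20,"linear":[0,0,0],"rot":[0,-0.037,0]},{"grip":20,"linear":[0,0,0],"rot":[0,0,0]},{"grip":20,"linear":[0,0,0],"rot":[0,0,0]}]'
cat > lookp.py <<'E'
import sys
from h import *
from scipy.spatial.transform import Rotation as Ro
P=imaging.camera_params("wrist");s=sensors.sense();im,d=imaging.capture("wrist");im=im[:,:,::-1].copy()
cv2.imwrite(sys.argv[1],im);np.save("last_d.npy",d)
W=world(P,d);hsv=cv2.cvtColor(im,cv2.COLOR_BGR2HSV)
m=cv2.inRange(hsv,(100,120,40),(125,255,255))
B=W[m>0];c0=B[:,:2].mean(0)
a=np.linalg.lstsq(np.c_[B[:,:2]-c0,np.ones(len(B))],B[:,2],rcond=None)[0];print("plate top world slope,z",a,c0)
# mount frame (wrist measured)
o=np.array([581.97,165.64]);th=np.radians(6.5);R=np.array([[np.cos(th),-np.sin(th)],[np.sin(th),np.cos(th)]])
g=c0-o;
def at(p): 
    z=a[2]
    for _ in range(4):
        X=plane(P,p,z);z=a[2]+a[:2]@(X[:2]-c0)
    return X
c=max(cv2.findContours(m,0,2)[0],key=cv2.contourArea)[:,0]
# back edge pixels: topmost per column
u0,u1=c[:,0].min(),c[:,0].max();E=[]
for u in range(u0+12,u1-12,4):
    col=np.flatnonzero(m[:,u]);E.append(at((u,col[0]-0.5)))
E=np.array(E);L=((E[:,:2]-o)@R);k=np.polyfit(L[:,1],L[:,0],1)
print("back edge mount-frame x: slope rad",k[0],"x at y0",np.polyval(k,0),"z",E[:,2].mean())
S=[]
for f in(0,1):
    for v in range(c[:,1].min()+15,c[:,1].min()+90,5):
        r=np.flatnonzero(m[v]);S.append((f,*((at((r[-f]+(.5 if f else -.5),v))[:2]-o)@R)))
S=np.array(S);print("sides y", S[S[:,0]==0][:,2].mean(),S[S[:,0]==1][:,2].mean(),"mid",(S[S[:,0]==0][:,2].mean()+S[S[:,0]==1][:,2].mean())/2)
print(s["time_s"],s["eef_pos"].round(2),s["ee_rot"].round(4),s["force"].round(2),s["grip_width"].round(3))
E
python3 lookp.py pics/w4.png
```

```text
time_s: 6.13
eef_pos: [538.4, 29.1, 136.4]
ee_rot: [-0.0, 0.998, 0.057, -0.002]
force: [0.2, -0.9, -2.1]
grip_width: 0.394
time_s: 6.72
eef_pos: [562.0, 158.4, 136.5]
ee_rot: [0.001, 0.998, 0.057, -0.02]
force: [0.3, 0.1, -3.3]
grip_width: 0.397
plate top world slope,z [1.96699820e-02 9.52658692e-04 1.23613682e+02] [588.74162546 163.83479366]
back edge mount-frame x: slope rad -0.002762494837390425 x at y0 40.508286874210555 z 124.28256589800928
sides y 71.28589128090992 -77.06279070978682 mid -2.888449714438451Traceback (most recent call last):
  File "lookp.py", line 30, in <module>
    print(s["time_s"],s["eef_pos"].round(2),s["ee_rot"].round(4),s["force"].round(2),s["grip_width"].round(3))
                                                                                     ^^^^^^^^^^^^^^^^^^^^^
AttributeError: 'float' object has no attribute 'round'
```

View pics/w4.png

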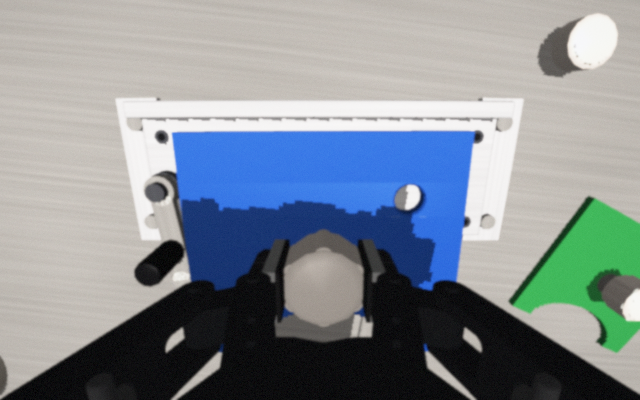

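The plate hovers over the mount. Its back edge is at mount x 40.5 (ledge at 45), the yaw error is 0.003 rad, and mid y is -2.9 (target about -3.7). I'll lower to about 4 mm above the pin, levelling a bit more.

```bash
sed -i 's/s\["grip_width"\].round(3)/s["grip_width"]/' lookp.py
python3 -m creep '[{"grip":20,"linear":[0,1,0],"rot":[0,-0.015,0]},{"grip":20,"linear":[1,0,20],"rot":[0,0,0]},{"grip":20,"linear":[1,0,20],"rot":[0,0,0]},{"grip":20,"linear":[1,0,15],"rot":[0,0,0]},{"grip":20,"linear":[1,0,12],"rot":[0,0,0]},{"grip":20,"linear":[0,0,8],"rot":[0,0,0]},{"grip":20,"linear":[0,0,0],"rot":[0,0,0]},{"grip":20,"linear":[0,0,0],"rot":[0,0,0]}]' 80
python3 lookp.py pics/w5.png
```

```text
time_s: 7.43
eef_pos: [563.0, 157.4, 63.5]
ee_rot: [0.001, 0.998, 0.057, -0.026]
force: [0.8, -0.0, -2.1]
grip_width: 0.4
plate top world slope,z [-7.74501245e-03 -5.01188743e-05  5.04981135e+01] [589.67043495 162.71151116]
back edge mount-frame x: slope rad -0.0020507286780911877 x at y0 41.23099868044532 z 50.237245115349154
sides y 69.59607860978339 -78.13673497171159 mid -4.2703281809641
7.4333 [562.97 157.38  63.47] [ 0.0015  0.9981  0.0567 -0.0259] [ 0.76 -0.03 -2.06] 0.400076068655301
```

View pics/w5.png

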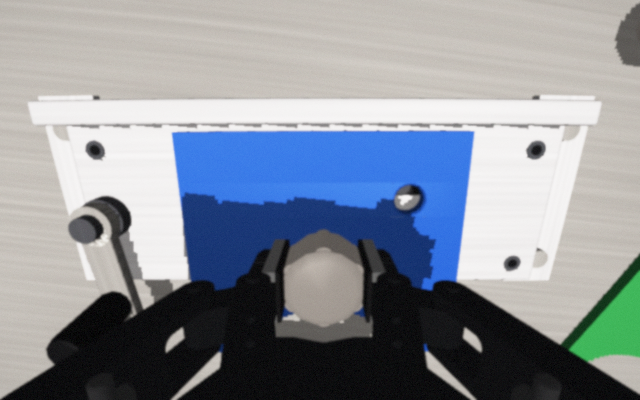

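```bash
python3 -m creep '[{"grip":20,"linear":[0,-0.5,2],"rot":[0,0,0]},{"grip":20,"linear":[0,0,2],"rot":[0,0,0]},{"grip":20,"linear":[1,0,0],"rot":[0,0,0]},{"grip":20,"linear":[1,0,0],"rot":[0,0,0]},{"grip":20,"linear":[0,0,0],"rot":[0,0,0]},{"grip":20,"linear":[0,0,0],"rot":[0,0,0]}]'
python3 lookp.py pics/w6.png
python3 -m creep '[{"grip":20,"linear":[0.5,0,0],"rot":[0,0,0]},{"grip":20,"linear":[0,0,0],"rot":[0,0,0]}]'
python3 -m creep '[{"grip":20,"linear":[0.5,0,0],"rot":[0,0,0]},{"grip":20,"linear":[0,0,0],"rot":[0,0,0]}]'
python3 -c "
import cv2;im=cv2.imread('pics/w6.png');cv2.imwrite('pics/c6.png',cv2.resize(im[90:230,150:490],None,fx=2.3,fy=2.3,interpolation=2))"
```

```text
time_s: 7.98
eef_pos: [564.6, 158.3, 59.2]
ee_rot: [0.001, 0.998, 0.057, -0.026]
force: [0.3, -1.1, -3.0]
grip_width: 0.398
plate top world slope,z [-1.15545497e-02 -9.95433488e-04  4.61934423e+01] [591.4435949  163.64656652]
back edge mount-frame x: slope rad -0.002497695932224628 x at y0 43.20464603458792 z 45.79913976933706
sides y 70.38029700090826 -77.39913502178688 mid -3.5094190104393093
7.9833 [564.61 158.31  59.2 ] [ 0.0015  0.998   0.0569 -0.0258] [ 0.29 -1.11 -3.02] 0.39752536569526514
time_s: 8.2
eef_pos: [565.1, 158.4, 59.1]
ee_rot: [0.001, 0.998, 0.057, -0.026]
force: [0.2, -0.1, -2.4]
grip_width: 0.393
time_s: 8.37
eef_pos: [565.6, 158.4, 59.1]
ee_rot: [0.001, 0.998, 0.057, -0.026]
force: [-0.1, 1.2, -2.7]
grip_width: 0.393
```

View pics/c6.png

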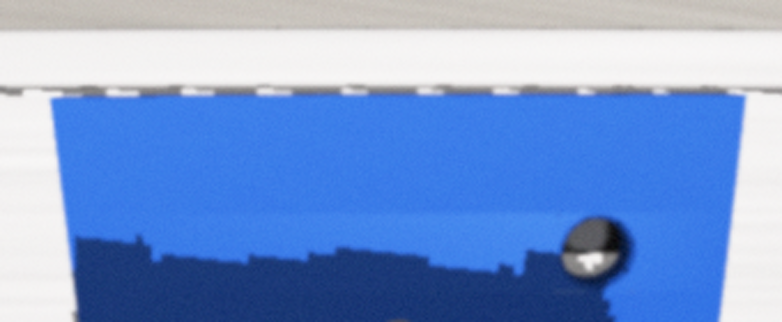

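Back edge parallel to the ledge, about 1 mm short of it, and the dark slot shows through the upper half of the hole at (595,248 in the crop). I'll creep into the ledge in 0.5 mm steps, watching force.

```bash
for i in 1 2; do python3 -m creep '[{"grip":20,"linear":[0.4,0,0],"rot":[0,0,0]},{"grip":20,"linear":[0,0,0],"rot":[0,0,0]},{"grip":20,"linear":[0,0,0],"rot":[0,0,0]}]' | grep -E "eef|force"; python3 -m creep '[{"grip":20,"linear":[0.4,0,0],"rot":[0,0,0]},{"grip":20,"linear":[0,0,0],"rot":[0,0,0]},{"grip":20,"linear":[0,0,0],"rot":[0,0,0]}]' | grep -E "eef|force"; done
```

```text
eef_pos: [565.9, 158.5, 59.0]
force: [0.1, -0.8, -3.7]
eef_pos: [566.2, 158.5, 59.0]
force: [-1.3, -0.1, -2.2]
eef_pos: [566.4, 158.6, 58.9]
force: [-2.7, -0.8, -1.9]
eef_pos: [566.5, 158.6, 58.8]
force: [-5.5, 1.4, -0.3]
```

Ledge contact at about 3–5 N. I'll ease off slightly and lower in small steps.

```bash
python3 -m creep '[{"grip":20,"linear":[-0.2,0,1],"rot":[0,0,0]},{"grip":20,"linear":[0,0,0],"rot":[0,0,0]}]' | grep -E "eef|force"; python3 -m creep '[{"grip":20,"linear":[0,0,1],"rot":[0,0,0]},{"grip":20,"linear":[0,0,0],"rot":[0,0,0]}]' | grep -E "eef|force";python3 -m creep '[{"grip":20,"linear":[0,0,0.7],"rot":[0,0,0]},{"grip":20,"linear":[0,0,0],"rot":[0,0,0]}]' | grep -E "eef|force"
```

```text
eef_pos: [566.5, 158.6, 57.7]
force: [-3.7, -0.1, -0.8]
eef_pos: [566.5, 158.5, 56.8]
force: [-4.4, -0.9, 0.0]
eef_pos: [566.5, 158.5, 56.2]
force: [-5.7, -0.7, -1.8]
```

```bash
python3 -m creep '[{"grip":20,"linear":[-0.2,0,0.6],"rot":[0,0,0]},{"grip":20,"linear":[0,0,0],"rot":[0,0,0]}]' | grep -E "eef|force"; python3 -m creep '[{"grip":20,"linear":[-0.1,0,0.6],"rot":[0,0,0]},{"grip":20,"linear":[0,0,0],"rot":[0,0,0]}]' | grep -E "eef|force";python3 -m creep '[{"grip":20,"linear":[0,0,0.6],"rot":[0,0,0]},{"grip":20,"linear":[0,0,0],"rot":[0,0,0]}]' | grep -E "eef|force"; python3 lookp.py pics/w7.png
```

```text
eef_pos: [566.5, 158.5, 55.6]
force: [-4.9, -0.8, -1.1]
eef_pos: [566.4, 158.5, 55.1]
force: [-4.4, -0.9, -1.5]
eef_pos: [566.4, 158.5, 54.4]
force: [-3.6, -1.0, -1.8]
plate top world slope,z [-1.43396120e-02 -1.94272705e-03  4.13964522e+01] [592.57514765 163.7278593 ]
back edge mount-frame x: slope rad 0.0013935570905801863 x at y0 43.894959882620896 z 40.91063433019795
sides y 70.23358702660737 -77.54000112040494 mid -3.6532070468987854
10.3667 [566.43 158.51  54.43] [ 0.0015  0.998   0.0569 -0.0259] [-3.62 -1.01 -1.79] 0.3944161733565399
```

The underside is at about 34 mm, below the 36 mm pin top, with no upward force. The pin is already entering the hole, so I'll keep lowering gently.

```bash
for k in 1 2; do python3 -m creep '[{"grip":20,"linear":[0,0,0.7],"rot":[0,0,0]},{"grip":20,"linear":[0,0,0],"rot":[0,0,0]}]' | grep -E "eef|force"; python3 -m creep '[{"grip":20,"linear":[0,0,0.7],"rot":[0,0,0]},{"grip":20,"linear":[0,0,0],"rot":[0,0,0]}]' | grep -E "eef|force"; done
```

```text
eef_pos: [566.4, 158.5, 53.7]
force: [-3.1, 0.3, -1.3]
eef_pos: [566.3, 158.5, 53.0]
force: [-3.8, 0.0, -0.3]
eef_pos: [566.2, 158.5, 52.6]
force: [-5.0, -1.0, 1.5]
eef_pos: [566.0, 158.5, 52.1]
force: [-7.5, -0.3, 4.9]
```

```bash
python3 -m creep '[{"grip":20,"linear":[-0.5,0,0],"rot":[0,0,0]},{"grip":20,"linear":[0,0,0],"rot":[0,0.012,0]},{"grip":20,"linear":[0,0,0],"rot":[0,0,0]},{"grip":20,"linear":[0,0,0],"rot":[0,0,0]}]' | grep -E "eef|force"; python3 lookp.py pics/w8.png
```

```text
eef_pos: [565.9, 158.5, 51.9]
force: [-1.5, 0.5, 0.3]
plate top world slope,z [1.23079946e-02 7.69468020e-04 3.94579160e+01] [592.52926822 163.71561934]
back edge mount-frame x: slope rad 0.0006840761684318776 x at y0 43.91189284043702 z 39.872194233900544
sides y 70.21897476913684 -77.49777234661164 mid -3.6393987887374024
11.4167 [565.92 158.45  51.88] [ 0.0011  0.9982  0.0569 -0.0195] [-1.51  0.47  0.29] 0.39738429232412076
```

View pics/w8.png

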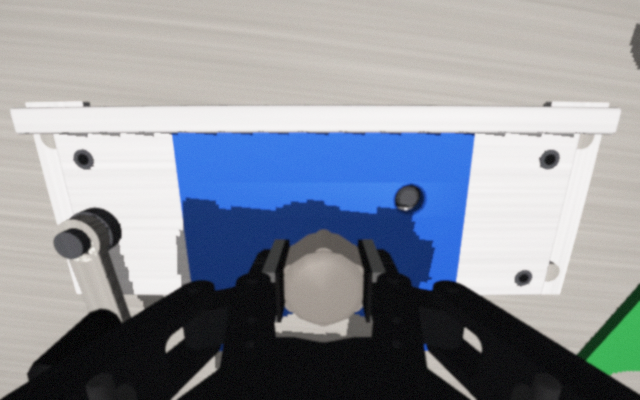

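```bash
for k in 1 2 3; do python3 -m creep '[{"grip":20,"linear":[0,0,0.6],"rot":[0,0,0]},{"grip":20,"linear":[0,0,0],"rot":[0,0,0]}]' | grep -E "eef|force"; done
```

```text
eef_pos: [565.7, 158.4, 51.3]
force: [-4.7, -0.8, 4.5]
eef_pos: [565.6, 158.4, 50.9]
force: [-6.8, -1.1, 6.6]
eef_pos: [565.4, 158.4, 50.5]
force: [-7.5, -1.6, 8.7]
```

```bash
python3 lookp.py pics/w9.png; python3 - <<'E'
from h import *
im=cv2.imread('pics/w9.png');cv2.imwrite('pics/c9.png',cv2.resize(im[170:230,370:450],None,fx=8,fy=8,interpolation=2))
s=sensors.sense();print(s["wrist_torque"])
im,d=imaging.capture("scene");im=im[:,:,::-1];cv2.imwrite('pics/s9.png',cv2.resize(im[170:280,340:500],None,fx=5,fy=5,interpolation=2))
E
```

```text
plate top world slope,z [3.18477361e-02 2.76418360e-03 3.87111369e+01] [592.57238967 163.72474898]
back edge mount-frame x: slope rad 0.0011732243774502094 x at y0 43.900852391381434 z 39.78378584556209
sides y 70.22936105436128 -77.45412526810817 mid -3.612382106873447
11.9667 [565.42 158.44  50.49] [ 0.0012  0.9982  0.0569 -0.0202] [-7.52 -1.57  8.68] 0.39246803026299415
[-0.29889612  0.92810648 -0.1889363 ]
```

View pics/c9.png

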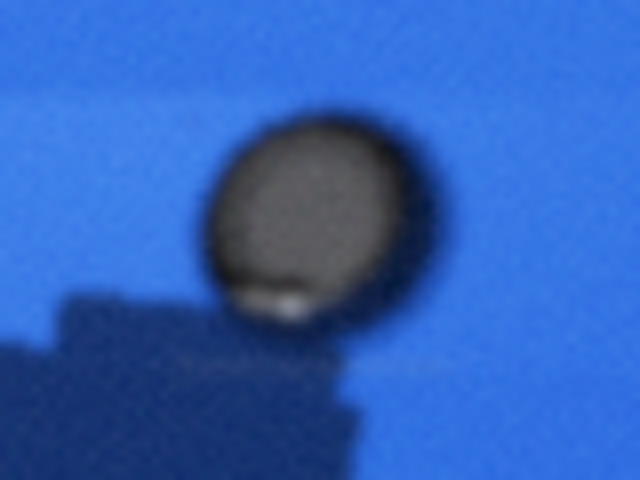

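View pics/s9.png

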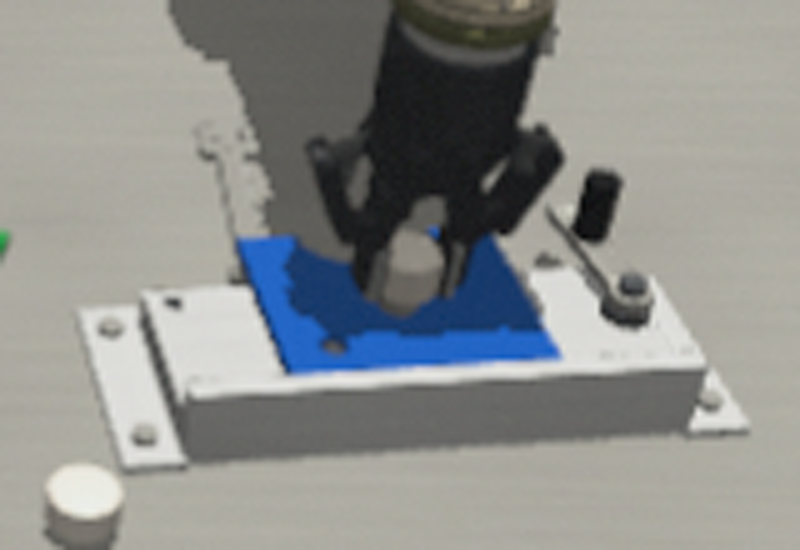

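The pin tip is inside the hole but close to the hole's -y and front sides, and the force (-7.5, -1.6, +8.7) points the same way: the rim is catching on the pin's bevel. I'll lift slightly, shift -y by 1.2 mm, ease off the ledge and re-level.

```bash
python3 -m creep '[{"grip":20,"linear":[0,0,-2],"rot":[0,0,0]},{"grip":20,"linear":[-0.4,0.6,0],"rot":[0,-0.006,0]},{"grip":20,"linear":[0,0.6,0],"rot":[0,0,0]},{"grip":20,"linear":[0,0,0],"rot":[0,0,0]},{"grip":20,"linear":[0,0,0],"rot":[0,0,0]}]' | grep -E "eef|force"; python3 lookp.py pics/w10.png; python3 - <<'E'
from h import *
im=cv2.imread('pics/w10.png');cv2.imwrite('pics/c10.png',cv2.resize(im[170:230,370:450],None,fx=8,fy=8,interpolation=2))
E
```

```text
eef_pos: [565.7, 157.3, 51.9]
force: [0.4, 1.2, -0.2]
plate top world slope,z [1.19466079e-02 6.01622213e-04 3.95015157e+01] [592.52995389 162.66111086]
back edge mount-frame x: slope rad 0.0010408966155850126 x at y0 43.83902985882842 z 39.90364430276896
sides y 69.22107719298873 -78.45609527677196 mid -4.617509041891616
12.4833 [565.73 157.29  51.89] [ 0.0012  0.9981  0.0569 -0.0226] [ 0.44  1.23 -0.22] 0.3893722480223296
```

View pics/c10.png

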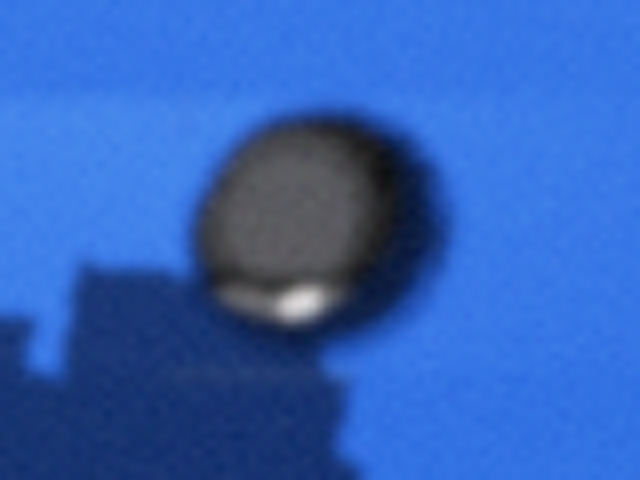

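```bash
python3 - <<'E'
from h import *
P=imaging.camera_params("wrist")
o=np.array([581.97,165.64]);th=np.radians(6.5);R=np.array([[np.cos(th),-np.sin(th)],[np.sin(th),np.cos(th)]])
im=cv2.imread('pics/w10.png');hsv=cv2.cvtColor(im,cv2.COLOR_BGR2HSV)
blue=cv2.inRange(hsv,(100,130,75),(125,255,255))
f=lambda px,z:((plane(P,px,z)[:2]-o)@R).round(2)
crop=lambda x,y:(370+x/8-.5,170+y/8-.5)
for zt in(39.0,39.7,40.3):
  print("hole L,R,T,B",zt,f(crop(197,225),zt),f(crop(450,210),zt),f(crop(330,108),zt),f(crop(320,335),zt))
print("tip R,B",f(crop(375,210),36),f(crop(300,280),36),"bevel R,B",f(crop(398,215),34.8),f(crop(300,290),34.8))
# grey row/col profiles
g=im.max(2);print(g[196,392:430]);print(g[184:216,408],g[184:216,404])
E
```

```text
hole L,R,T,B 39.0 [ 10.54 -41.49] [ 11.55 -57.81] [ 18.32 -49.44] [  3.01 -50.11]
hole L,R,T,B 39.7 [ 10.75 -41.32] [ 11.76 -57.57] [ 18.5  -49.23] [  3.25 -49.9 ]
hole L,R,T,B 40.3 [ 10.93 -41.17] [ 11.94 -57.36] [ 18.65 -49.06] [  3.46 -49.72]
tip R,B [ 10.66 -53.89] [  5.82 -49.34] bevel R,B [  9.96 -55.84] [  4.72 -49.74]
[229 210 158 105  81  82  87  94  95  97  93  93  95  96  96  97  96  97
  95  93  96  92  81  69  49  41  33  39  50  58  74 102 136 166 193 220
 229 232]
[143  86  69  71  78  86  93  95  96  95  94  99  96  96  97  94  95  98
  96  86  80 110 173 213 195 148  95  73  76  89 101 108] [190 135  90  79  82  87  95  97  97  95  94  96  95  95  94  96  94  97
  96  89  73  60  83 122 141 113  81  72  83  94 101 110]
```

The hole centre is at mount (10.9,-49.4) and the pin centre at about (10.6,-49.1), so they're concentric within 0.5 mm. Lowering.

```bash
for k in 1 2 3; do python3 -m creep '[{"grip":20,"linear":[0,0,0.6],"rot":[0,0,0]},{"grip":20,"linear":[0,0,0],"rot":[0,0,0]}]' | grep -E "eef|force"; done; python3 lookp.py pics/w11.png
```

```text
eef_pos: [565.5, 157.2, 51.5]
force: [-1.4, 0.4, 2.8]
eef_pos: [565.4, 157.2, 51.0]
force: [-3.9, 1.8, 5.2]
eef_pos: [565.3, 157.2, 50.7]
force: [-4.9, 0.8, 8.4]
plate top world slope,z [4.02756657e-02 3.67585647e-03 3.88833970e+01] [592.58372974 162.58789205]
back edge mount-frame x: slope rad 0.0013819968224103127 x at y0 43.88844462743115 z 40.244931275325634
sides y 69.04637024336438 -78.45794961748392 mid -4.70578968705977
13.0333 [565.3  157.22  50.66] [ 0.0013  0.9981  0.0569 -0.023 ] [-4.86  0.84  8.43] 0.3926061980361221
```

```bash
python3 - <<'E'
from h import *
P=imaging.camera_params("wrist");d=np.load("last_d.npy");W=world(P,d);s=sensors.sense();print(s["force"],s["wrist_torque"],s["tau"])
o=np.array([581.97,165.64]);th=np.radians(6.5);R=np.array([[np.cos(th),-np.sin(th)],[np.sin(th),np.cos(th)]])
L=(W[...,:2]-o)@R;z=W[...,2]
im=cv2.imread("pics/w11.png");hsv=cv2.cvtColor(im,cv2.COLOR_BGR2HSV);blue=cv2.inRange(hsv,(100,120,40),(125,255,255))>0
for x in range(-40,60,10):
    o1=[]
    for (y0,y1) in((-110,-85),(-75,-55),(-40,-20),(-20,20),(20,60),(72,85)):
        m=(L[...,0]>x)&(L[...,0]<x+10)&(L[...,1]>y0)&(L[...,1]<y1)&(z>20)&(z<60)
        mb=m&blue
        o1.append("%5.1f/%5.1f"%(np.median(z[mb]) if mb.sum()>20 else 0,np.median(z[m&~blue]) if (m&~blue).sum()>20 else 0))
    print(x,o1)
E
```

```text
[-4.63126583  0.22561132  7.10467745] [0.03209757 0.37285895 0.02338467] [-1.14919379e+00 -4.78068030e+01 -2.12563437e+01 -1.33677134e-01
 -6.72236290e-01  6.20273931e-03]
-40 ['  0.0/ 29.5', ' 38.6/  0.0', '  0.0/  0.0', '  0.0/  0.0', ' 38.6/  0.0', '  0.0/ 29.4']
-30 ['  0.0/ 29.4', ' 38.5/  0.0', '  0.0/  0.0', '  0.0/  0.0', ' 38.5/  0.0', '  0.0/ 29.4']
-20 ['  0.0/ 29.4', ' 38.3/  0.0', ' 38.2/  0.0', ' 38.2/  0.0', ' 38.3/  0.0', '  0.0/ 29.4']
-10 ['  0.0/ 29.4', ' 38.1/  0.0', ' 38.1/ 57.9', ' 38.1/ 56.8', ' 38.1/  0.0', '  0.0/ 29.3']
0 ['  0.0/ 29.4', ' 37.9/ 29.7', ' 38.0/  0.0', ' 37.9/  0.0', ' 38.0/  0.0', '  0.0/ 29.4']
10 ['  0.0/ 29.5', ' 37.7/ 29.8', ' 37.8/  0.0', ' 37.8/  0.0', ' 37.8/  0.0', '  0.0/ 29.5']
20 ['  0.0/ 29.5', ' 37.8/  0.0', ' 37.6/  0.0', ' 37.6/  0.0', ' 37.7/  0.0', '  0.0/ 29.4']
30 ['  0.0/ 29.4', ' 37.5/  0.0', ' 37.5/  0.0', ' 37.5/  0.0', ' 37.6/  0.0', '  0.0/ 29.4']
40 ['  0.0/ 48.9', ' 37.6/ 49.3', ' 37.5/ 49.4', ' 37.4/ 49.4', ' 37.5/ 49.4', '  0.0/ 49.0']
50 ['  0.0/ 49.3', '  0.0/ 49.4', '  0.0/ 49.3', '  0.0/ 49.4', '  0.0/ 49.4', '  0.0/ 49.4']
```

View pics/w11.png

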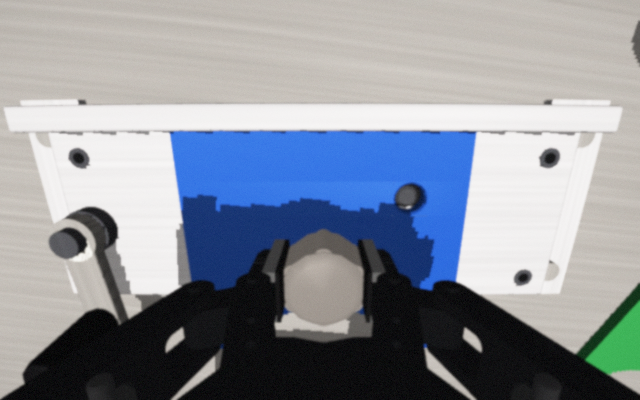

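The earlier slope fit was thrown off by stray pixels. Binned heights show the bed at 29.4 (bias -0.6), the plate's back part down (37.5, so 38.1 true), and only the front about 1 mm high. The remaining tilt is -0.0145 rad, so I'll turn the tool level.

```bash
cat > flat.py <<'E'
import sys
from h import *
P=imaging.camera_params("wrist");s=sensors.sense();im,d=imaging.capture("wrist");im=im[:,:,::-1].copy();cv2.imwrite(sys.argv[1],im)
W=world(P,d);o=np.array([581.97,165.64]);th=np.radians(6.5);R=np.array([[np.cos(th),-np.sin(th)],[np.sin(th),np.cos(th)]])
L=(W[...,:2]-o)@R;z=W[...,2];hsv=cv2.cvtColor(im,cv2.COLOR_BGR2HSV);blue=cv2.inRange(hsv,(100,120,40),(125,255,255))>0
bed=np.median(z[(L[...,0]>0)&(L[...,0]<35)&(L[...,1]>-110)&(L[...,1]<-88)])
print("plate top above bed (8=seated):",[(x,[round(float(np.median(z[q])-bed),1) if (q:=blue&(L[...,0]>x)&(L[...,0]<x+10)&(L[...,1]>y)&(L[...,1]<y+20)&(abs(z-40)<8)).sum()>15 else None for y in(-75,-30,10,45)]) for x in(-70,-50,-35,-20,0,20,34)])
print(s["eef_pos"].round(1),s["force"].round(1),s["ee_rot"].round(4))
E
python3 -m creep '[{"grip":20,"linear":[0,0,-0.5],"rot":[0,0.015,0]},{"grip":20,"linear":[0,0,0],"rot":[0,0,0]},{"grip":20,"linear":[0,0,0],"rot":[0,0,0]}]' | grep -E "eef|force"; python3 flat.py pics/w12.png
```

```text
eef_pos: [565.4, 157.2, 50.7]
force: [-1.6, 1.1, 3.0]
plate top above bed (8=seated): [(-70, [None, None, None, None]), (-50, [9.3, None, None, 9.2]), (-35, [9.0, None, None, 9.0]), (-20, [8.8, 8.6, 8.7, 8.8]), (0, [8.4, 8.5, 8.5, 8.5]), (20, [8.3, 8.2, 8.1, 8.3]), (34, [8.1, 8.0, 8.1, 8.1])]
[565.4 157.2  50.7] [-1.6  1.1  3. ] [ 9.000e-04  9.983e-01  5.690e-02 -1.540e-02]
```

```bash
python3 -m creep '[{"grip":20,"linear":[0,0,0],"rot":[0,0.015,0]},{"grip":20,"linear":[0,0,0.4],"rot":[0,0,0]},{"grip":20,"linear":[0,0,0],"rot":[0,0,0]},{"grip":20,"linear":[0,0,0],"rot":[0,0,0]}]' | grep -E "eef|force"; python3 flat.py pics/w13.png
```

```text
eef_pos: [565.3, 157.1, 50.1]
force: [-0.0, -0.0, 1.6]
plate top above bed (8=seated): [(-70, [None, None, None, None]), (-50, [8.3, None, None, 8.5]), (-35, [8.4, None, None, 8.4]), (-20, [8.3, 8.3, 8.3, 8.3]), (0, [8.1, 8.2, 8.2, 8.2]), (20, [8.1, 8.0, 8.1, 8.2]), (34, [8.1, 8.0, 8.1, 8.1])]
[565.3 157.1  50.1] [-0.  -0.   1.6] [ 5.000e-04  9.983e-01  5.690e-02 -8.200e-03]
```

```bash
python3 -m creep '[{"grip":20,"linear":[0,0,0],"rot":[0,0.005,0]},{"grip":20,"linear":[0,0,0.4],"rot":[0,0,0]},{"grip":20,"linear":[0,0,0],"rot":[0,0,0]},{"grip":20,"linear":[0,0,0],"rot":[0,0,0]}]' | grep -E "eef|force"; python3 flat.py pics/w14.png; python3 lookp.py pics/w15.png|tail -3; python3 -c "
import cv2;im=cv2.imread('pics/w14.png');cv2.imwrite('pics/c14.png',cv2.resize(im[95:235,150:490],None,fx=2.3,fy=2.3,interpolation=2))"
```

```text
eef_pos: [565.3, 157.1, 49.8]
force: [-1.2, -0.2, 1.0]
plate top above bed (8=seated): [(-70, [None, None, None, None]), (-50, [8.1, None, None, 7.9]), (-35, [8.0, None, None, 8.0]), (-20, [8.0, 7.9, 7.9, 8.0]), (0, [7.9, 7.9, 8.0, 7.9]), (20, [8.0, 7.9, 7.9, 8.0]), (34, [8.0, 8.0, 8.1, 8.0])]
[565.3 157.1  49.8] [-1.2 -0.2  1. ] [ 4.000e-04  9.984e-01  5.690e-02 -5.600e-03]
back edge mount-frame x: slope rad 0.0008412952979141294 x at y0 44.08992824705573 z 39.56231353842528
sides y 69.1494804342858 -78.76083321800519 mid -4.805676391859691
14.15 [565.33 157.14  49.83] [ 4.000e-04  9.984e-01  5.680e-02 -5.600e-03] [-2.15 -0.34  0.14] 0.3936156073894549
```

View pics/c14.png

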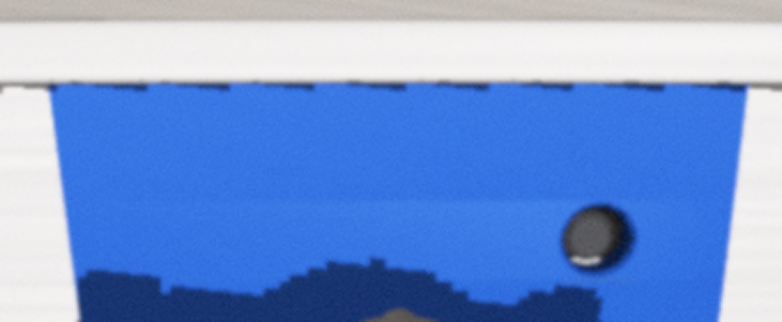

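The plate is flat: top 7.9–8.1 mm above the bed everywhere, back edge along the ledge, pin in the hole. Releasing gently.

```bash
python3 -m creep '[{"grip":37,"linear":[0,0,0],"rot":[0,0,0]},{"grip":42,"linear":[0,0,0],"rot":[0,0,0]},{"grip":50,"linear":[0,0,0],"rot":[0,0,0]},{"grip":60,"linear":[0,0,0],"rot":[0,0,0]},{"grip":70,"linear":[0,0,0],"rot":[0,0,0]},{"grip":70,"linear":[0,0,0],"rot":[0,0,0]}]'
python3 -m creep '[{"grip":70,"linear":[0,0,-10],"rot":[0,0,0]},{"grip":70,"linear":[0,0,-25],"rot":[0,0,0]},{"grip":70,"linear":[0,0,-30],"rot":[0,0,0]},{"grip":70,"linear":[0,0,-30],"rot":[0,0,0]},{"grip":70,"linear":[0,0,-10],"rot":[0,0,0]},{"grip":70,"linear":[0,0,0],"rot":[0,0,0]},{"grip":70,"linear":[0,0,0],"rot":[0,0,0]}]'
python3 flat.py pics/w16.png; python3 lookp.py pics/w16b.png
python3 - <<'E'
from h import *
P=imaging.camera_params("wrist");W=world(P,np.load("last_d.npy"));z=W[...,2]
m=(z>84)&(z<93);m[:,260:]=0;print("handle top",m.sum(),np.median(W[m],0))
E
```

```text
time_s: 14.7
eef_pos: [565.4, 157.2, 49.8]
ee_rot: [0.0, 0.998, 0.057, -0.005]
force: [0.8, 0.4, -0.4]
grip_width: 0.819
time_s: 15.28
eef_pos: [566.3, 157.3, 154.7]
ee_rot: [0.0, 0.998, 0.057, -0.005]
force: [-0.3, -0.5, -0.5]
grip_width: 0.814
plate top above bed (8=seated): [(-70, [7.9, None, 7.7, 7.7]), (-50, [7.8, 7.6, 7.8, 7.8]), (-35, [7.8, 7.7, 7.7, 7.7]), (-20, [7.8, 7.8, 7.8, 7.9]), (0, [7.7, 7.7, 7.8, 7.7]), (20, [8.0, 7.8, 7.8, 7.9]), (34, [7.9, 8.0, 8.0, 8.0])]
[566.3 157.3 154.7] [-0.3 -0.5 -0.5] [ 3.000e-04  9.984e-01  5.690e-02 -5.500e-03]
plate top world slope,z [5.07524839e-02 3.64846388e-03 3.86892941e+01] [574.3363343  160.40761258]
back edge mount-frame x: slope rad 0.002016914870038874 x at y0 44.12862007486954 z 41.345544600455106
sides y 68.99314684649245 -78.46280391310249 mid -4.73482853330502
15.3333 [565.93 157.27 153.66] [ 3.000e-04  9.984e-01  5.680e-02 -6.500e-03] [-0.48 -0.01 -0.36] 0.8189203974682188
handle top 525 [510.36127923 276.78137567  88.10072235]
```

View pics/w16.png

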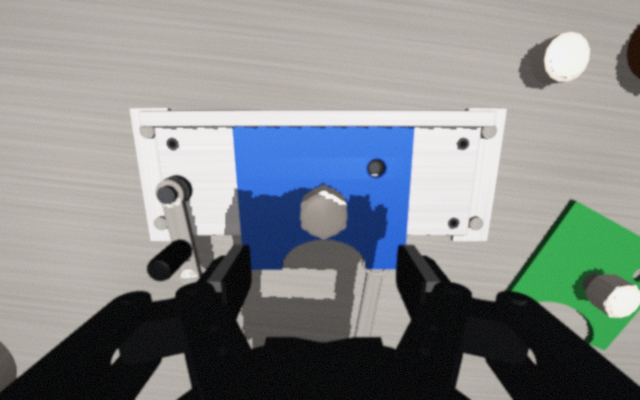

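The plate stays flat and seated after release: back edge straight along the ledge, pin in the hole at (376,167). Next I'll cage the handle, jaws tangent to its arc. Handle is at about (510.5,275.3) and pivot at about (558,287), giving a radius of 49 mm (50 given) and a joint angle of about 0.13.

```bash
python3 -m creep '[{"grip":55,"linear":[0,0,0],"rot":[0,0.011,0]},{"grip":55,"linear":[0,0,0],"rot":[0,0,-0.065]},{"grip":55,"linear":[0,0,0],"rot":[0,0,-0.065]},{"grip":55,"linear":[-6,-32,0],"rot":[0,0,0]},{"grip":55,"linear":[-6,-32,0],"rot":[0,0,0]},{"grip":55,"linear":[-6,-32,0],"rot":[0,0,0]},{"grip":55,"linear":[-7,-32,0],"rot":[0,0,0]},{"grip":55,"linear":[0,0,10],"rot":[0,0,0]},{"grip":55,"linear":[0,0,0],"rot":[0,0,0]},{"grip":55,"linear":[0,0,0],"rot":[0,0,0]}]'
cat > hd.py <<'E'
import sys
from h import *
from scipy.spatial.transform import Rotation as Ro
P=imaging.camera_params("wrist");s=sensors.sense();im,d=imaging.capture("wrist");im=im[:,:,::-1].copy();cv2.imwrite(sys.argv[1],im)
W=world(P,d);q=s["ee_rot"];T=Ro.from_quat([q[1],q[2],q[3],q[0]])
V=T.inv().apply((W-s["eef_pos"]).reshape(-1,3)).reshape(W.shape);z=W[...,2]
m=(z>85)&(z<92)&(abs(V[...,1])<25)&(abs(V[...,0])<40)
print("top face in tool",m.sum(),V[m].mean(0).round(1),V[m].min(0).round(1),V[m].max(0).round(1))
print(s["eef_pos"].round(1),s["joints"].round(2),s["grip_width"])
E
python3 hd.py pics/w17.png
```

```text
time_s: 16.22
eef_pos: [511.1, 275.0, 143.8]
ee_rot: [0.0, 0.993, 0.122, -0.001]
force: [0.9, 0.1, -0.2]
grip_width: 0.644
top face in tool 613 [ 0.  -3.5 55.4] [-10.3 -13.3  53. ] [ 9.2  5.9 58.7]
[511.1 275.  143.8] [ 0.29  0.51  1.44 -0.    1.19  1.62] 0.6435470200497482
```

View pics/w17.png

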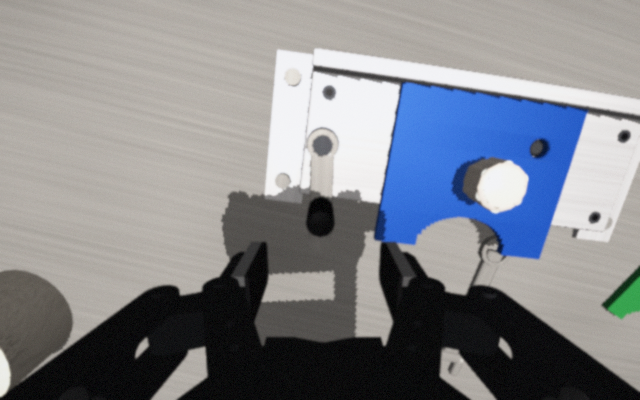

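The handle (320,215) is between the fingers and the arm runs straight up the image to the pivot (321,145). I'll shift -2 mm in tool y, descend, and narrow the jaws to 28 mm as a loose cage.

```bash
python3 -m creep '[{"grip":55,"linear":[0,-2,20],"rot":[0,0,0]},{"grip":55,"linear":[0,0,30],"rot":[0,0,0]},{"grip":55,"linear":[0,0,25],"rot":[0,0,0]},{"grip":55,"linear":[0,0,14],"rot":[0,0,0]},{"grip":55,"linear":[0,0,0],"rot":[0,0,0]},{"grip":28,"linear":[0,0,0],"rot":[0,0,0]},{"grip":28,"linear":[0,0,0],"rot":[0,0,0]},{"grip":28,"linear":[0,0,0],"rot":[0,0,0]},{"grip":28,"linear":[0,0,0],"rot":[0,0,0]}]' 20
python3 hd.py pics/w18.png
```

```text
time_s: 17.02
eef_pos: [511.6, 277.5, 57.0]
ee_rot: [-0.0, 0.993, 0.121, 0.001]
force: [-0.3, 0.2, -0.2]
grip_width: 0.328
top face in tool 2134 [  1.1  -1.3 -31.3] [-11.7 -23.6 -35. ] [ 12.8  25.  -28. ]
[511.6 277.5  57. ] [ 0.3   0.62  1.52 -0.    1.    1.62] 0.32816194568546353
```

View pics/w18.png

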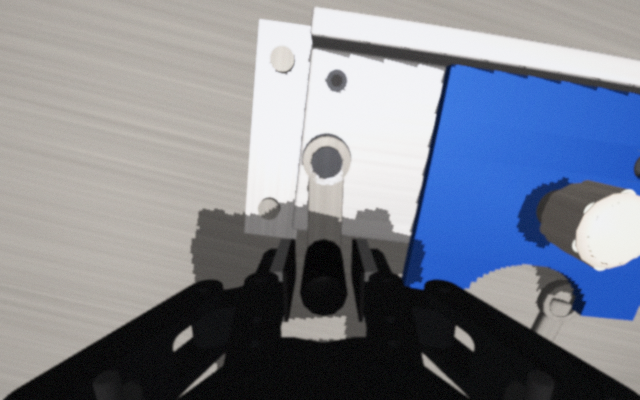

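The handle is caged between the pads, pivot ahead at (326,160). I'll swing the arm in stages, the tool turning with the arc and force checked between calls.

```bash
python3 -m creep '[{"grip":28,"linear":[0.2,5,0],"rot":[0,0,-0.1]},{"grip":28,"linear":[0.2,5,0],"rot":[0,0,-0.1]},{"grip":28,"linear":[0.2,5,0],"rot":[0,0,-0.1]},{"grip":28,"linear":[0.2,5,0],"rot":[0,0,-0.1]},{"grip":28,"linear":[0.2,5,0],"rot":[0,0,-0.1]},{"grip":28,"linear":[0,0,0],"rot":[0,0,0]}]'
python3 hd.py pics/w19.png
```

```text
time_s: 17.57
eef_pos: [522.8, 255.1, 56.3]
ee_rot: [0.0, 0.931, 0.365, 0.0]
force: [-0.1, 0.9, 1.1]
grip_width: 0.327
top face in tool 2151 [  2.   -3.7 -32.1] [-10.6 -24.8 -35.7] [ 13.5  22.1 -28.7]
[522.8 255.1  56.3] [ 0.25  0.62  1.52 -0.    1.    1.08] 0.3270868735144594
```

View pics/w19.png

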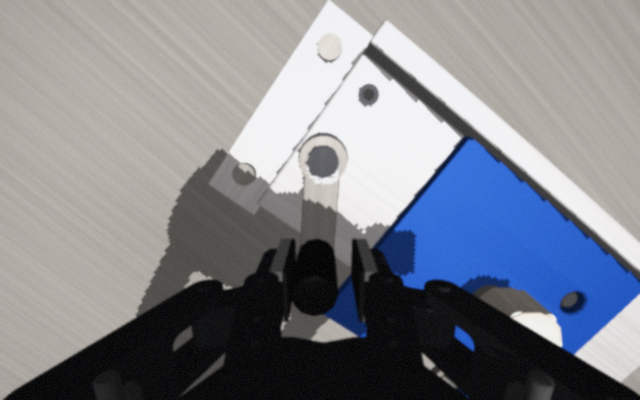

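```bash
python3 -m creep '[{"grip":28,"linear":[0.2,5,0],"rot":[0,0,-0.1]},{"grip":28,"linear":[0.2,5,0],"rot":[0,0,-0.1]},{"grip":28,"linear":[0.2,5,0],"rot":[0,0,-0.1]},{"grip":28,"linear":[0.2,5,0],"rot":[0,0,-0.1]},{"grip":28,"linear":[0.2,5,0],"rot":[0,0,-0.1]},{"grip":28,"linear":[0.2,5,0],"rot":[0,0,-0.1]},{"grip":28,"linear":[0,0,0],"rot":[0,0,0]}]'
python3 -m creep '[{"grip":28,"linear":[0.1,4,0],"rot":[0,0,-0.08]},{"grip":28,"linear":[0.1,4,0],"rot":[0,0,-0.08]},{"grip":28,"linear":[0,0,0],"rot":[0,0,0]}]'
python3 hd.py pics/w20.png
```

```text
time_s: 18.2
eef_pos: [548.3, 240.4, 56.0]
ee_rot: [0.0, 0.783, 0.623, 0.0]
force: [0.1, -0.1, 0.0]
grip_width: 0.328
time_s: 18.45
eef_pos: [555.9, 239.3, 55.9]
ee_rot: [0.0, 0.731, 0.682, 0.0]
force: [-0.8, 1.0, 0.0]
grip_width: 0.329
top face in tool 2201 [  2.8  -2.3 -32.5] [ -9.4 -22.  -36.1] [ 13.5  23.4 -29.1]
[555.9 239.3  55.9] [ 0.21  0.67  1.44 -0.    1.04  0.28] 0.32938254976490217
```

View pics/w20.png

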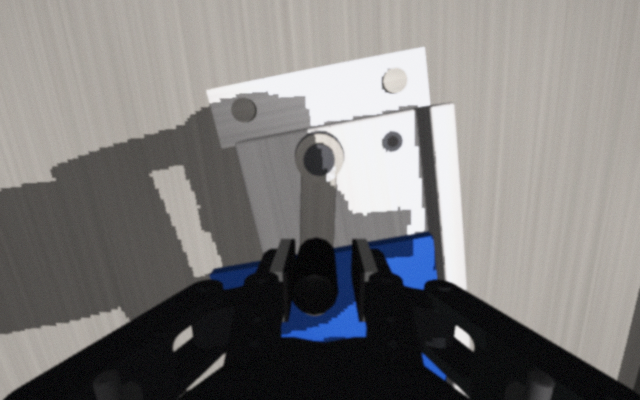

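```bash
python3 -m creep '[{"grip":28,"linear":[0.1,3,0],"rot":[0,0,-0.06]},{"grip":28,"linear":[0.1,3,0],"rot":[0,0,-0.06]},{"grip":28,"linear":[0.1,3,0],"rot":[0,0,-0.06]},{"grip":28,"linear":[0,0,0],"rot":[0,0,0]}]' | grep -E "eef|force"
for k in 1 2 3; do python3 -m creep '[{"grip":28,"linear":[0,1.5,0],"rot":[0,0,0]},{"grip":28,"linear":[0,0,0],"rot":[0,0,0]}]' | grep -E "eef|force"; done
```

```text
eef_pos: [564.7, 239.5, 55.8]
force: [0.1, 0.3, -0.0]
eef_pos: [566.0, 239.5, 55.8]
force: [-0.6, -0.5, 0.1]
eef_pos: [566.7, 239.6, 55.7]
force: [-6.4, -2.3, 2.5]
eef_pos: [566.8, 239.5, 55.6]
force: [-13.3, -4.0, 7.5]
```

Firm stop felt at about 6–13 N. Backed out from the pad position, the handle centre is at about (563,239.5), against (563.5,239.0) predicted for 1.57. I'll ease off, open and retreat straight up.

```bash
python3 -m creep '[{"grip":28,"linear":[0,-3,0],"rot":[0,0,0]},{"grip":28,"linear":[0,-2,0],"rot":[0,0,0]},{"grip":50,"linear":[0,0,0],"rot":[0,0,0]},{"grip":50,"linear":[0,0,0],"rot":[0,0,0]},{"grip":50,"linear":[0,0,-10],"rot":[0,0,0]},{"grip":50,"linear":[0,0,-30],"rot":[0,0,0]},{"grip":50,"linear":[0,0,-35],"rot":[0,0,0]},{"grip":50,"linear":[0,0,-35],"rot":[0,0,0]},{"grip":50,"linear":[-20,0,-30],"rot":[0,0,0]},{"grip":50,"linear":[-30,0,-20],"rot":[0,0,0]},{"grip":50,"linear":[-30,0,0],"rot":[0,0,0]},{"grip":50,"linear":[0,0,0],"rot":[0,0,0]}]'
python3 - <<'E'
from h import *
P=imaging.camera_params("wrist");im,d=imaging.capture("wrist");im=im[:,:,::-1].copy();cv2.imwrite("pics/w21.png",im)
W=world(P,d);z=W[...,2];o=np.array([581.97,165.64]);th=np.radians(6.5);R=np.array([[np.cos(th),-np.sin(th)],[np.sin(th),np.cos(th)]])
L=(W[...,:2]-o)@R;h=(z>84)&(z<93)&(abs(L[...,0]+10)<60)&(L[...,1]>30)&(L[...,1]<150)
print("handle mount-frame",L[h].mean(0),h.sum())
b=cv2.inRange(cv2.cvtColor(im,cv2.COLOR_BGR2HSV),(100,120,40),(125,255,255))>0
bed=np.median(z[(L[...,0]>15)&(L[...,0]<38)&(L[...,1]>75)&(L[...,1]<110)]);print("bed",bed)
for x in(-70,-50,-30,10,30):
    print(x,[round(float(np.median(z[q])-bed),1) if (q:=b&(abs(L[...,0]-x)<6)&(abs(L[...,1]-y)<8)).sum()>10 else None for y in(-60,-30,0,30,60)])
im,d=imaging.capture("top");cv2.imwrite("pics/t21.png",im[:,:,::-1]);
im,d=imaging.capture("scene");cv2.imwrite("pics/s21.png",cv2.resize(im[150:300,170:500,::-1],None,fx=2.4,fy=2.4,interpolation=2))
E
```

```text
time_s: 20.33
eef_pos: [574.5, 155.7, 218.1]
ee_rot: [0.002, 0.668, 0.745, 0.001]
force: [0.1, 0.6, -0.0]
grip_width: 0.584
handle mount-frame [-9.85240699 74.87615709] 440
bed 29.407705356012457
-70 [7.9, 8.0, None, 7.9, 8.1]
-50 [7.9, 7.9, 7.8, 7.8, 8.1]
-30 [7.8, 7.9, 194.8, 7.8, 8.0]
10 [7.8, 7.9, 7.9, 7.8, 8.0]
30 [7.9, 7.9, 7.7, 7.9, 8.1]
```

View pics/w21.png

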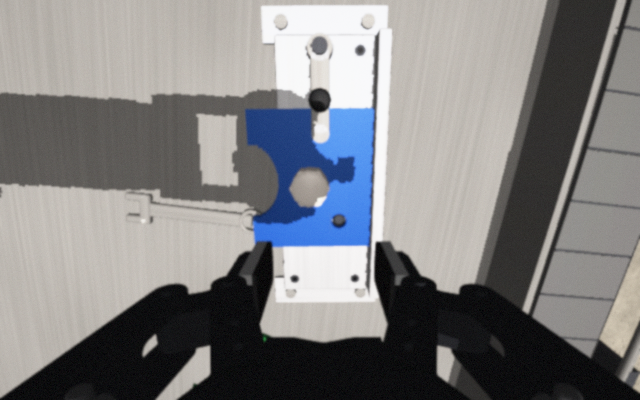

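View pics/s21.png

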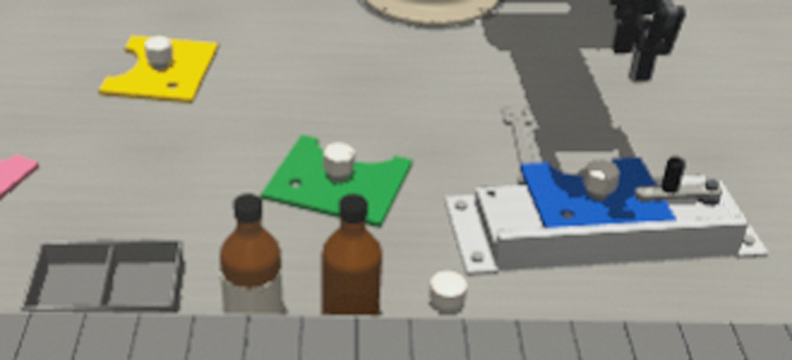

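View pics/t21.png

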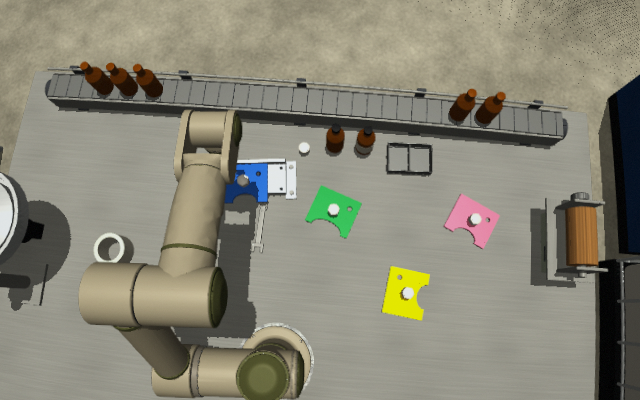

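The arm lies over the plate with the handle at mount (-9.9,74.9), against (-10,75) at the end stop. The plate is flat at 7.7–8.1 mm above the bed, the other items are where they were, and the gripper is clear. Handing in.

```bash
python3 -c "
from rig import ctrl,sensors
print(sensors.sense()['time_s']);print(ctrl.finish_job())"
```

```text
20.4833
the job is handed in; nothing more can be done
None
```

The blue plate is seated on the mount, the retainer arm is swung over it to its end stop, and the job was handed in at 20.5 s with the gripper clear.

**How it went:** I held the plate by its knob and brought its back edge against the ledge at about 5 N. I then lowered it over the pin in small steps. The first try caught at about 9 N down and 7.5 N against the ledge. I lifted it slightly, shifted it 1.2 mm toward -y and levelled it, and it went down. After letting go, I swung the retainer with the handle loosely caged in the fingers, until the stop was felt at up to 13 N.

**Last checks:**
- **Plate:** its top is 7.7–8.1 mm above the bed across its length and width (8 mm is seated). The back edge lies along the ledge and the pin is in the hole.
- **Retainer:** the handle is at mount (-9.9, 74.9), against (-10, 75) expected at 1.57 rad.
- **Other things:** by eye in the last pictures, the green plate, bottles, tray, spare knob and wrench are where they were.

**Checks that disagreed:**
- The wrist and top cameras differed by about 3 mm in y on the blue plate's starting position, so I used a point midway between.
- One plate-tilt fit was thrown off by stray pixels, which led to some of the over-levelling. I replaced it with binned heights measured against the bed.
- The wrist camera puts the plate's back edge at mount x 44.1 rather than 45. That is within the calibration, and ledge contact was felt by force.

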